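# Pack the blind bracket and ease the heavy case lid shut

## Robot

A 7-joint arm with a two-finger parallel gripper is mounted at the origin on the work surface. World frame = base frame: x ahead of the robot, y to its left, z up, the work surface at z = 0. Lengths are in m, angles in rad, forces in N, time in s.
With the tool pointing down it reaches from about 0.35 to 0.9 m from the base axis. Payload 8.1 kg.
Tool frame: the origin (TCP) lies midway between the tips of the shut fingers; the grasp point (between the pads) lies 19 mm behind it; z points along the fingers, y is the line along which they close (so a half turn about z gives the same grasp; the last joint's range is limited). The gripper opens to 85 mm and grips with 20 to 120 N. Pads are 22 mm wide; open, the fingers measure 114 mm over their backs; the gripper's body (76 mm by 85 mm) begins 54 mm behind the grasp point. The pads swing forward as they close: fully open they stand 13 mm farther back than shut.
Start: joints at [1.123, 0.434, 0.025, 1.573, -0.012, 1.134, -0.075], TCP at [0.211, -0.588, 0.231] pointing down, gripper open.
Joint ranges: [-2.62, 2.62], [-0.44, 2.09], [-1.27, 1.32], [0.08, 2.57], [-1.32, 4.46], [0.12, 2], [-2.74, 2.74]. Speed limits (rad/s): [2.22, 2.22, 3.01, 3.01, 3.14, 3.14, 3.14].

## Interface

Orientations are given as a 3x3 rotation matrix whose columns are the frame's x, y, z axes.
In Python, from bench import monitor, viewer, env gives the robot as it stands. The module is installed in compiled form; this text tells all that it offers.
- The arm moves only by the shell command python3 -m creep 'ROWS'. ROWS is JSON, a list of rows, each a list of 7 numbers: the shift along the world's x, y, z in cm, then the turn, a rotation vector about the world's x, y, z in rad, then the closure, from -1 (fully open) to 1 (shut), so that 0 is half open. In form: [[dx, dy, dz, rx, ry, rz, hand], ...]. A call has 1 to 12 rows; each row is the pose to reach, as a shift and turn from the pose commanded when the call began; what a row does not reach only later rows make up. A row lasts 1/8 s, in which the tool goes at most 62.5 mm and 10.7 degrees, less where a joint would pass 70% of its speed; a pose out of reach is approached as far as the arm can. A call with a gripper value outside its range is refused whole. The fingers move at their own pace and stop on an object; the grip force is fixed at half the most. Time passes only in rows, so rows that repeat a pose let the fingers close. It gives the time, the measured TCP pose, the force, the opening and the grip force at its end, in the units of the state.
- monitor.observe(): the state, without advancing time (a new reading comes with each control period).
- viewer.get_image(name): name is "scene" or "top" or "wrist"; returns the picture (384x512x3 uint8, red, green, blue); there is no depth.
- viewer.camera_model(name): a dict with "vertical_fov" (degrees; the focal length in pixels is half the picture's height over the tangent of half this angle, whatever the lens; pixels are square), "cx", "cy" (the principal point, pixels), "view" (4x4, takes a point from world to camera coordinates). Camera axes: x right, y up, looking along -z (the intrinsics and any distortion apply to the point x, -y, -z); pixel columns grow to the right and rows downward; lengths in m; the calibration is good to about 2 mm. A picture is of the moment at which its call begins: read the wrist's pose just before it. camera_model takes no time and is no camera call; for the wrist camera it gives the pose at the moment of the call.
- env.sign_off(): hands the job in; it is judged then, once.
The state is a dict: "time": time; "qpos": joint angles; "qd": joint speeds; "joint_torque": joint torques, N m; "position": TCP position; "tool_rot": TCP orientation; "ft_force": force on the tool from outside, world axes, zero at the start; "moment": the same for the moment, N m; "opening": finger opening in m; "grip_force": force on a finger pad.
Only numpy, scipy, OpenCV 4.12 (cv2) and the standard library are available. Lean on these libraries where they do the work, as an engineer would, in place of code of your own. Each camera call takes 0.05 s, during which the arm holds its last target. There are 200 camera calls.

## Task

Lay the white ribbed blind bracket that is on the bench flat in the empty compartment of the open steel case, rib upwards and lengthwise like its twin next to it, setting it down rather than dropping it. Then ease the heavy lid down, pushing against its weight so that it does not slam, until it is fully shut, and let go; the bar along its edge is there for this. Leave the twin in its place and do not disturb the other things on the bench.

Things in the scene. Friction and masses are not known exactly. Their poses are not given: they have to be found in the camera images.
- case: Grey steel case fixed to the bench, open on top, outside 180 (x) x 250 (y) x 64 high, walls and floor 5. Origin: centre of its underside, on the bench. x points from its front (bar side) to its hinge side, roughly to the robot's left; z up. A divider at y = 0 (top 35 above the bench) makes two compartments, each 170 (x) x 118 (y): +y (nearer the robot) is empty, -y holds the twin.
- nest (a point): Centre of the empty (+y) compartment's floor, 5 above the bench; axes as the case's.
- lid (a joint): Lid angle, rad: 0 shut flat on the case, 1.1 open stop; starts 0.92 to 1.06, leaning over the case towards its front, so a tool reaching in must lean too, wrist to the front. Friction hinge (0.68 N m): holds still where it starts, a few N at the bar push it down, but below some 0.6 to 0.85 its weight wins: unsupported it falls and slams. Stays shut by its weight.
- lid_hinge (a point): Middle of the hinge axis (point y), on the rear rim, 90 behind the case's centre, 64 above the bench. Turns with the lid: its -x runs along the lid to the bar; the lid's underside is its z = 0. The lid is a steel slab 186 (x) x 250 (y) x 14, 0.9 to 1.1 kg.
- lid_bar (a point): Middle of the lid's round steel bar handle, 16 diameter, 150 long between two legs, along point y, parallel to the hinge axis. It lies 236 from the hinge along the lid and 7 above its underside, with a clear gap of 42 to the lid's front edge. Lid shut: 71 above the bench, 146 in front of the case's centre. Fingers can straddle or grip it: one above to push, one below to carry the weight.
- bracket: The bracket to pack, lying on the bench: white plastic, 0.12 kg, base plate 120 (x) x 60 (y) x 8 with one half-round end (+x), and along the middle an upright rib 100 (x) x 10 (y), from 8 to 50 above the underside. Small dark slots in the plate. Origin: centre of the underside; x along the rib, z up. Grip the rib across its 10 thickness.
- twin: Identical bracket, already in the case's -y compartment, origin about 61 to the -y side of the case's centre. Leave it there.
- end_cap: White D-shaped end cap, 72 x 72 x 24, loose on the bench, no rib; it and the bracket swap places. Origin: centre of the round part, underside. Leave alone.
- cap_stack: Two D-shaped end caps moulded together as a stack, 75 x 74 x 33. Origin on the underside. Leave alone.
- cleat_a: White cord cleat, a 104 bar on a small foot, 27 high; origin under its foot. Leave alone.
- cleat_b: A second, identical cord cleat. Leave alone.
- tape_roll: Roll of clear tape, 110 diameter, 48 high; origin at the centre of its underside. Leave alone.
- screwdriver: Screwdriver lying to the left of the case. Leave alone.
Mind the look-alikes: they are no part of the job. Leave any red look-alike of the bracket alone. Leave any yellow look-alike of the twin alone.

How it is judged:
On the way, in this order (a step that is already met when the one before it is completed fails the run):
1. the bracket lies flat in the empty compartment, let go, with the lid still up (x of bracket in the frame of nest between -0.03 and 0.03 m and y of bracket in the frame of nest between -0.034 and 0.034 m and z of bracket in the frame of nest between -0.004 and 0.004 m and angle between bracket's own z axis and vertical below 0.06 rad and angle between the x axis of bracket and the x axis of case, either way round below 0.35 rad and contact force between the fingers and bracket below 0.3 N and value of joint lid above 0.5 rad), for 0.2 s.
2. the lid is fully shut over it (value of joint lid below 0.02 rad), for 0.2 s.
At the end, for the whole second after the job is handed in: Bracket at rest, flat on the empty compartment's floor (30 mm along and 34 mm across of its centre, 4 mm in height, tilt 0.06 rad, lengthwise within 0.35 rad); twin flat in the other compartment (30 mm along, 34 across); lid shut within 0.02 rad and still (x of bracket in the frame of nest between -0.03 and 0.03 m and y of bracket in the frame of nest between -0.034 and 0.034 m and z of bracket in the frame of nest between -0.004 and 0.004 m and angle between each of bracket, twin's own z axis and vertical below 0.06 rad and angle between the x axis of bracket and the x axis of case, either way round below 0.35 rad and value of joint lid below 0.02 rad and velocity of joint lid between -0.05 and 0.05 rad/s and linear speed of bracket below 0.03 m/s and x of twin in the frame of case between -0.03 and 0.03 m and y of twin in the frame of case between -0.095 and -0.027 m); the robot touches nothing.
It fails at once if the lid slams: it turns shut faster than 1 rad/s in the last 0.35 rad (value of joint lid below 0.35 rad and velocity of joint lid below -1 rad/s).
It fails at once if the bracket is dropped: faster than 0.8 m/s while not held (linear speed of bracket above 0.8 m/s and contact force between the fingers and bracket below 0.2 N).
It fails at once if another thing on the bench is moved by more than 40 mm (distance of any of end_cap, cap_stack, cleat_a, cleat_b, tape_roll, screwdriver from where it was at the start of the episode above 0.04 m).
It also fails if it takes over 56 s, if anything falls off the work surface, if the arm or the gripper's body presses on something with over 40 N, if the wrist force passes 120 N, or if a joint passes its speed limit or range.

## Working session

There is one attempt and no reset: what is moved stays moved. The work goes in short steps, Python scripts to look and compute and a shell command to move; the robot and the scene stay as the last step left them, time stands still between calls to the robot, and variables do not carry over. Pictures are saved under pics/ and viewed, at most 10 in all, crops included, and the job is handed in when it is done.

```bash
mkdir -p pics; python3 - <<'E'
from bench import monitor, viewer, env
import cv2,numpy as np
for n in("scene","top"):
    im=viewer.get_image(n); cv2.imwrite(f"pics/{n}0.png",cv2.resize(im[:,:,::-1],(800,600),interpolation=cv2.INTER_CUBIC))
    print(n,viewer.camera_model(n))
s=monitor.observe();print(s)
E
```

```text
scene {'vertical_fov': 43.78831253153042, 'cx': 249.73401838058402, 'cy': 191.470197193717, 'view': array([[ 0.44526527,  0.89536091, -0.00822713, -0.25064056],
       [-0.52737013,  0.26966583,  0.80570534,  0.19199993],
       [ 0.72361564, -0.35441386,  0.59225942, -1.68951622],
       [ 0.        ,  0.        ,  0.        ,  1.        ]])}
top {'vertical_fov': 49.33336181017153, 'cx': 247.34401214469526, 'cy': 194.54626479401284, 'view': array([[ 0.02542911, -0.99967552,  0.00148745, -0.00185284],
       [ 0.98892859,  0.02537328,  0.14620688, -0.49806608],
       [-0.14619718, -0.00224693,  0.98925292, -1.18598975],
       [ 0.        ,  0.        ,  0.        ,  1.        ]])}
{'time': 0.1, 'qpos': array([ 1.1234075 ,  0.43513295,  0.02495344,  1.57405285, -0.01158422,
        1.13399714, -0.07506599]), 'qd': array([ 7.79323724e-05, -3.02031344e-03,  1.08409848e-03, -2.95339691e-03,
       -1.57934517e-04, -6.98068553e-06,  3.88320988e-04]), 'joint_torque': array([ 4.23286372e-03, -6.71759605e+01,  1.02873411e+00, -3.16902208e+01,
        1.58235000e-02,  7.30552973e-03,  2.63000169e-05]), 'position': array([ 0.21104185, -0.58778343,  0.23059879]), 'tool_rot': array([[ 9.41150502e-01,  3.37987211e-01, -6.14993912e-04],
       [ 3.37987742e-01, -9.41149603e-01,  1.30829090e-03],
       [-1.36615684e-04, -1.43915904e-03, -9.99998955e-01]]), 'ft_force': array([ 0.26590689, -0.52145838,  0.46331774]), 'moment': array([-0.0489271 , -0.02448713,  0.02497539]), 'grip_force': 0.0, 'opening': 0.08528938933022458}
```

View pics/scene0.png

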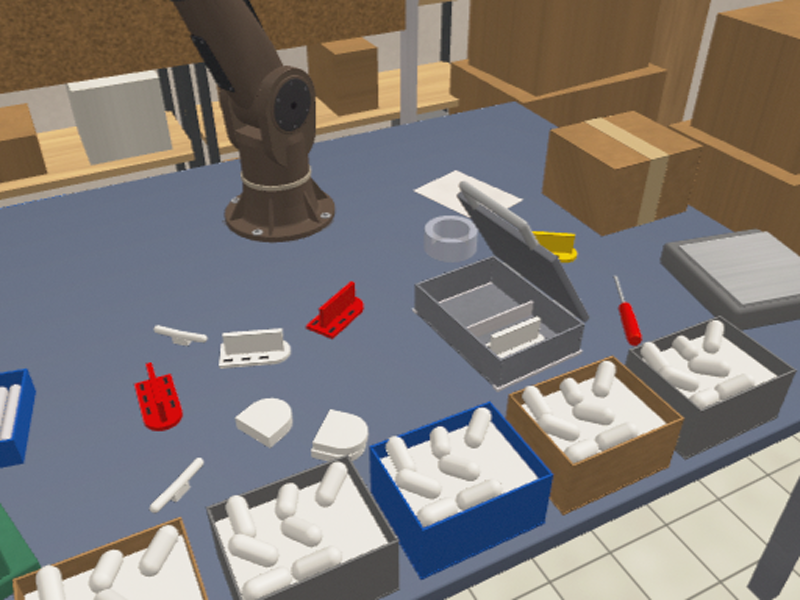

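View pics/top0.png

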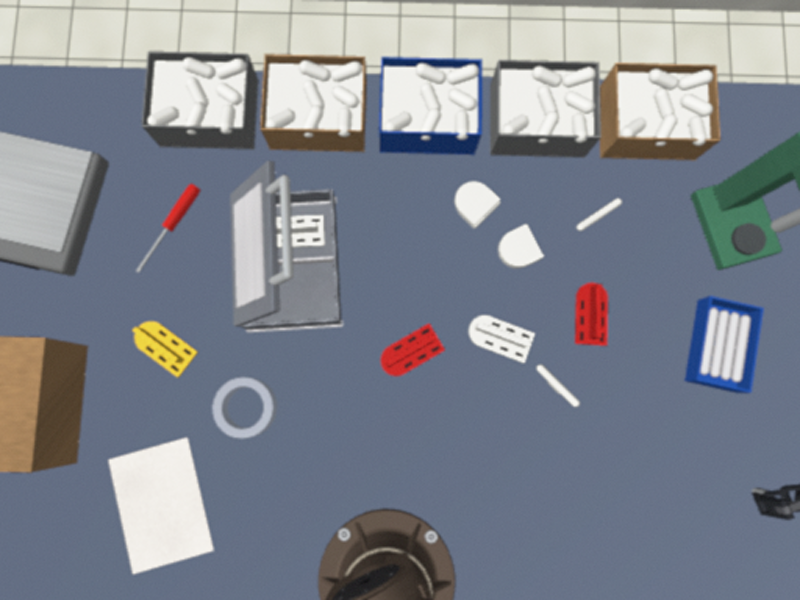

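The scene view shows the case at about (500,320) with its lid up, and the white bracket at (253,348). The top view shows the bracket at (502,338) and the case at (290,260), front to the right. I'll enlarge both.

```bash
cat > h.py <<'E'
import numpy as np,cv2
from bench import monitor, viewer, env
def cam(n):
    m=viewer.camera_model(n); f=192/np.tan(np.radians(m["vertical_fov"]/2)); return m,f
def proj(n,P,m=None):
    m0,f=cam(n); m=m or m0; P=np.atleast_2d(P); c=P@m["view"][:3,:3].T+m["view"][:3,3]
    return np.c_[m["cx"]+f*c[:,0]/-c[:,2], m["cy"]-f*c[:,1]/-c[:,2]]
def back(n,uv,z,m=None):
    m0,f=cam(n); m=m or m0; uv=np.atleast_2d(uv).astype(float)
    d=np.c_[(uv[:,0]-m["cx"])/f,-(uv[:,1]-m["cy"])/f,-np.ones(len(uv))]@m["view"][:3,:3]
    o=-m["view"][:3,:3].T@m["view"][:3,3]
    return o+d*((z-o[2])/d[:,2])[:,None]
E
python3 - <<'E'
from h import *
t=viewer.get_image("top");s=viewer.get_image("scene")
def crop(im,x,y,w,h,k): return cv2.resize(im[y:y+h,x:x+w,::-1],(w*k,h*k),interpolation=cv2.INTER_CUBIC)
a=crop(t,142,98,80,120,5); b=crop(s,260,110,120,140,4)[:, :400] if 0 else crop(s,260,110,100,150,4)
cv2.imwrite("pics/c1.png",np.hstack([a,b]))
E
python3 -c "
import cv2;print(cv2.imread('pics/c1.png').shape)"
```

```text
(600, 800, 3)
```

View pics/c1.png

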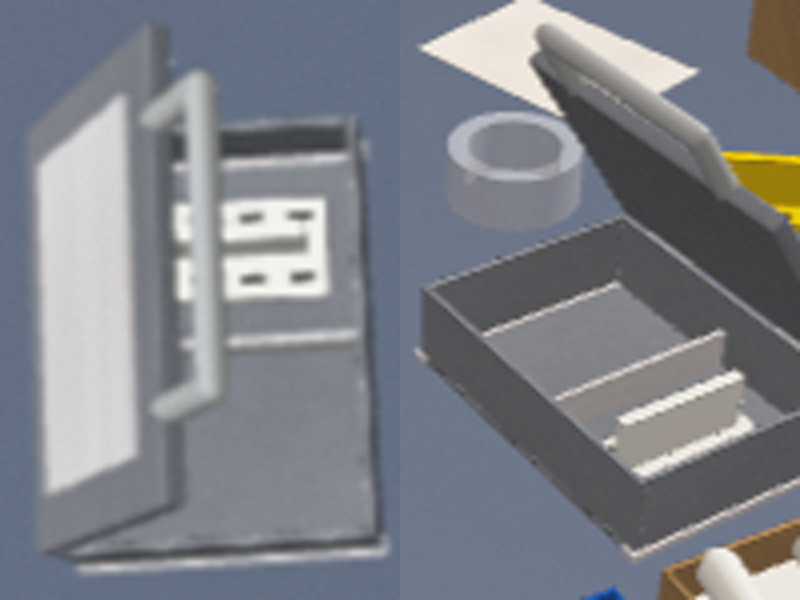

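The left half (top) shows the front rim corners at about (355,118) and (380,540), and the bar ends at (203,75) and (207,395). The right half (scene) shows rim corners at (424,290), (637,482) and (625,218). I'll fit the case and lid now, and measure the bracket.

```bash
cat > fit.py <<'E'
from h import *
from scipy.optimize import least_squares
T=lambda x,y:(142+x/5,98+y/5); S=lambda x,y:(260+(x-400)/4,110+y/4)
def case2w(p,c):
    a=p[2]; R=np.array([[np.cos(a),-np.sin(a),0],[np.sin(a),np.cos(a),0],[0,0,1]]); return np.atleast_2d(c)@R.T+[p[0],p[1],0]
def lid(l,th): # lid-frame point -> case frame ; opens up: -x goes up
    l=np.atleast_2d(l); c,s=np.cos(th),np.sin(th)
    return np.c_[90+l[:,0]*1e3*c+l[:,2]*1e3*s, l[:,1]*1e3, 64-l[:,0]*1e3*s+l[:,2]*1e3*c]/1e3
if __name__=="__main__":
    C=[("top",T(357,120),(-.09,-.125,.064)),("top",T(379,538),(-.09,.125,.064)),
     ("scene",S(424,290),(-.09,.125,.064)),("scene",S(637,482),(-.09,-.125,.064)),("scene",S(625,218),(.09,.125,.064)),
     ]
    B=[("top",T(203,75),-.075),("top",T(207,395),.075),("scene",S(543,32),.075),("scene",S(722,185),-.075)]
    def res(p):
        r=[proj(n,case2w(p,c))[0]-uv for n,uv,c in C]
        r+=[(proj(n,case2w(p,lid((-.236,y,.007),p[3])))[0]-uv) for n,uv,y in B]
        return np.ravel(r)
    s=least_squares(res,[.6,.2,1.57,1.0],loss="soft_l1"); print(s.x.round(4)); print(res(s.x).reshape(-1,2).round(1))
    p=s.x;np.save("case.npy",p)
    print("nest",case2w(p,(0,.0615,.005)),"bar",case2w(p,lid((-.236,0,.007),p[3])))
    im=viewer.get_image("top")
    q=np.array([(469,325),(535,335),(527,361)])*.64; print(back("top",q,.008))
    a=cv2.resize(im[190:245,290:350,::-1],None,fx=8,fy=8,interpolation=cv2.INTER_CUBIC);cv2.imwrite("pics/b1.png",a)
E
python3 fit.py
```

```text
[0.5795 0.198  1.6433 1.0113]
[[ -0.5  -1.4]
 [ -1.8  -0.5]
 [ -1.   -0.6]
 [ -0.5   1.3]
 [ -0.2  -0.6]
 [ -0.6   1.6]
 [  0.2  -1.9]
 [  0.5   1.4]
 [ -7.2 -11.2]]
nest [[0.51814734 0.19359233 0.005     ]] bar [[0.58161081 0.16878836 0.26772513]]
[[ 0.46570254 -0.14743245  0.008     ]
 [ 0.44976885 -0.2731553   0.008     ]
 [ 0.39997462 -0.25763291  0.008     ]]
```

View pics/b1.png

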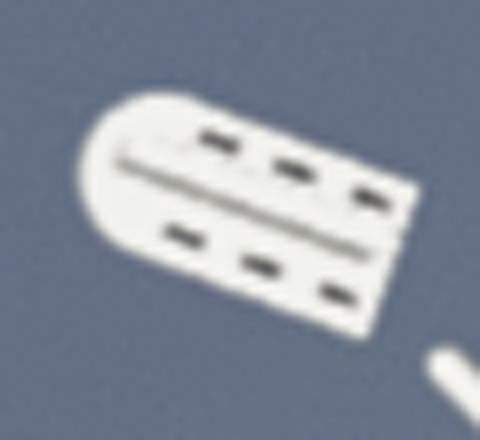

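```bash
sed -i 's/S(722,185)/S(705,138)/' fit.py; python3 fit.py; python3 - <<'E'
from h import *
K=lambda l:np.array([(290+x/8,190+y/8) for x,y in l])
c=back("top",K([(418,187),(370,338),(80,150),(200,100),(125,248)]),.008); e=c[:2].mean(0); print(c.round(4))
d=c[2]-e; print("len",np.linalg.norm(d),"mid",(c[2]+e)/2,"yaw sides",[np.arctan2(*(c[i]-c[j])[1::-1]) for i,j in((3,0),(4,1))], "axis",np.arctan2(d[1],d[0]))
r=back("top",K([(118,156),(370,252)]),.05);d=r[0]-r[1];print("rib",r,np.arctan2(d[1],d[0]),r.mean(0),np.linalg.norm(d))
E
```

```text
[0.5788 0.1975 1.646  1.018 ]
[[-0.4 -1.3]
 [-1.5 -0.4]
 [-1.4 -0.6]
 [-0.7  1.2]
 [-0.6 -0.7]
 [-1.1  1.7]
 [-0.2 -1.7]
 [ 0.6  0.9]
 [-2.8  0. ]]
nest [[0.51743321 0.19289676 0.005     ]] bar [[0.58086052 0.16964747 0.26852962]]
[[ 0.46570254 -0.14743245  0.008     ]
 [ 0.44976885 -0.2731553   0.008     ]
 [ 0.39997462 -0.25763291  0.008     ]]
[[ 0.4528 -0.2727  0.008 ]
 [ 0.3963 -0.2546  0.008 ]
 [ 0.4634 -0.147   0.008 ]
 [ 0.4834 -0.1916  0.008 ]
 [ 0.4273 -0.1639  0.008 ]]
len 0.12298268292437713 mid [ 0.44400769 -0.20531094  0.008     ] yaw sides [np.float64(1.2106782838211179), np.float64(1.2414310953533565)] axis 1.2492319672612526
rib [[ 0.45672826 -0.15539087  0.05      ]
 [ 0.42445498 -0.24583033  0.05      ]] 1.2280325758101358 [ 0.44059162 -0.2006106   0.05      ] 0.09602530910584853
```

```bash
cat > plan.py <<'E'
from h import *
from scipy.spatial.transform import Rotation as Ro
def pose(g,yaw,lean): # g grasp point, yaw of rib dir r; tool leans its wrist to -r
    r=np.array([np.cos(yaw),np.sin(yaw),0]); z=np.array([0,0,-np.cos(lean)])+np.sin(lean)*r
    y=np.array([np.sin(yaw),-np.cos(yaw),0]); R=np.c_[np.cross(y,z),y,z]; return np.asarray(g)+.019*z,R
def delta(p,R):
    s=monitor.observe(); rv=Ro.from_matrix(R@s["tool_rot"].T).as_rotvec()
    print("d cm",((p-s["position"])*100).round(2),"rv",rv.round(3),"|rv|",np.linalg.norm(rv).round(2),"t",round(s["time"],2),"q",s["qpos"].round(2)[[0,3,4,5,6]])
E
python3 - <<'E'
from plan import *
b=np.array([.4425,-.2035]);yaw=1.23;r=np.array([np.cos(yaw),np.sin(yaw)])
g=np.r_[b-.025*r,.14]; p,R=pose(g,yaw,.45); delta(p,R)
E
```

```text
d cm [ 22.57  36.88 -10.82] rv [ 0.329 -0.328  0.87 ] |rv| 0.99 t 0.3 q [ 1.12  1.57 -0.01  1.13 -0.08]
```

```bash
python3 -m creep '[[6,9,0,0.08,-0.08,0.22,-1],[12,18,0,0.16,-0.16,0.44,-1],[18,28,-3,0.24,-0.24,0.65,-1],[22.6,36.9,-8,0.329,-0.328,0.87,-1],[22.6,36.9,-10.8,0.329,-0.328,0.87,-1],[22.6,36.9,-10.8,0.329,-0.328,0.87,-1],[22.6,36.9,-10.8,0.329,-0.328,0.87,-1],[22.6,36.9,-10.8,0.329,-0.328,0.87,-1],[22.6,36.9,-10.8,0.329,-0.328,0.87,-1],[22.6,36.9,-10.8,0.329,-0.328,0.87,-1]]'
python3 - <<'E'
from plan import *
m=viewer.camera_model("wrist");im=viewer.get_image("wrist")
cv2.imwrite("pics/w1.png",cv2.resize(im[:,:,::-1],(800,600),interpolation=cv2.INTER_CUBIC))
np.save("w1.npy",m,allow_pickle=True)
b=np.array([.4425,-.2035]);yaw=1.23;r=np.array([np.cos(yaw),np.sin(yaw)]);n=np.array([r[1],-r[0]])
P=[np.r_[b+x*r+y*n,z] for x,y,z in((-.05,0,.05),(.05,0,.05),(-.06,.03,.008),(-.06,-.03,.008))]
print(proj("wrist",P,m)/.64)
p,R=pose(np.r_[b-.025*r,.038],yaw,.45); delta(p,R)
E
```

```text
time: 1.55
position: [0.437, -0.2213, 0.1237]
tool_rot: [[0.303, 0.942, 0.147], [0.849, -0.336, 0.408], [0.433, 0.001, -0.901]]
ft_force: [0.2, 0.0, -0.2]
opening: 0.0854
grip_force: 0.0
[[388.58809024 472.69013138]
 [388.53262113 242.59647243]
 [450.06247708 481.99949865]
 [328.48282506 482.21188027]]
d cm [-1.000e-02  2.100e-01 -1.028e+01] rv [0.002 0.001 0.003] |rv| 0.0 t 1.6 q [ 0.97  1.93 -0.31  0.89  0.47]
```

View pics/w1.png

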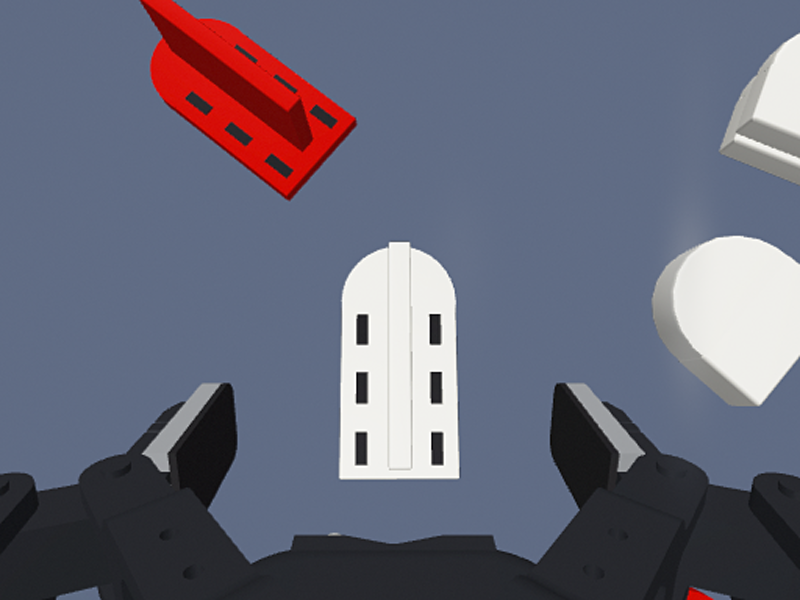

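The rib runs from (399,242) to (399,469), where I predicted x = 388. The bracket is therefore 5 mm further along +n, and its yaw is right.

```bash
python3 - <<'E'
from plan import *
b=np.array([.4476,-.2042]);yaw=1.23;r=np.array([np.cos(yaw),np.sin(yaw)])
p,R=pose(np.r_[b-.025*r,.038],yaw,.45); delta(p,R)
E
```

```text
d cm [  0.5    0.14 -10.28] rv [0.002 0.001 0.003] |rv| 0.0 t 1.6 q [ 0.97  1.93 -0.31  0.89  0.47]
```

```bash
python3 -m creep '[[0.5,0.1,-4,0,0,0,-1],[0.5,0.1,-8,0,0,0,-1],[0.5,0.1,-10.3,0,0,0,-1],[0.5,0.1,-10.3,0,0,0,-1],[0.5,0.1,-10.3,0,0,0,-1],[0.5,0.1,-10.3,0,0,0,1],[0.5,0.1,-10.3,0,0,0,1],[0.5,0.1,-10.3,0,0,0,1],[0.5,0.1,-10.3,0,0,0,1],[0.5,0.1,-10.3,0,0,0,1],[0.5,0.1,-10.3,0,0,0,1],[0.5,0.1,-10.3,0,0,0,1]]'
python3 -m creep '[[0,0,2,0,0,0,1],[0,0,6,0,0,0,1],[0,0,10,0,0,0,1],[0,0,14,0,0,0,1],[0,0,14,0,0,0,1]]'
python3 - <<'E'
from plan import *
p=np.load("case.npy");yaw=p[2];r=np.array([np.cos(yaw),np.sin(yaw)])
n0=np.array([.5175,.193])
# hover in front of the case, then insertion
for dx,z in((-.15,.25),(0,.047)):
    print(dx,z,end=" ");q,R=pose(np.r_[n0+(dx-.025)*r,z],yaw,.45); delta(q,R)
E
```

```text
time: 3.1
position: [0.4423, -0.2183, 0.0205]
tool_rot: [[0.301, 0.943, 0.146], [0.849, -0.334, 0.41], [0.435, 0.0, -0.901]]
ft_force: [-2.1, -1.2, 7.0]
opening: 0.0095
grip_force: 59.1
time: 3.72
position: [0.4436, -0.219, 0.1626]
tool_rot: [[0.299, 0.943, 0.149], [0.85, -0.334, 0.407], [0.433, 0.005, -0.901]]
ft_force: [0.9, 0.2, -2.5]
opening: 0.0087
grip_force: 58.7
-0.15 0.25 d cm [ 8.64 24.58  7.03] rv [0.003 0.005 0.416] |rv| 0.42 t 3.73 q [ 0.97  1.89 -0.32  0.97  0.44]
0 0.047 d cm [  7.52  39.53 -13.27] rv [0.003 0.005 0.416] |rv| 0.42 t 3.73 q [ 0.97  1.89 -0.32  0.97  0.44]
```

```bash
cat > place.py <<'E'
from plan import *
import sys
p=np.load("case.npy");yaw=p[2];r=np.array([np.cos(yaw),np.sin(yaw)])
n0=np.array([float(sys.argv[1]),float(sys.argv[2])])
_,R=pose([0,0,0],yaw,.45)
for dx,zb in((-.17,.17),(-.10,.13),(-.06,.11),(-.03,.08),(-.015,.055),(-.01,.03),(-.01,.01),(-.01,.005)):
    print(dx,zb,end=" "); delta(np.r_[n0+(dx-.016)*r,zb+.0205],R)
E
python3 place.py .5175 .193 | head -3
```

```text
-0.17 0.17 d cm [ 8.79 22.65  2.79] rv [0.003 0.005 0.416] |rv| 0.42 t 3.73 q [ 0.97  1.89 -0.32  0.97  0.44]
-0.1 0.13 d cm [ 8.26 29.64 -1.21] rv [0.003 0.005 0.416] |rv| 0.42 t 3.73 q [ 0.97  1.89 -0.32  0.97  0.44]
-0.06 0.11 d cm [ 7.96 33.62 -3.21] rv [0.003 0.005 0.416] |rv| 0.42 t 3.73 q [ 0.97  1.89 -0.32  0.97  0.44]
```

```bash
python3 -m creep '[[2,5,1,0,0,0.08,1],[4,10,2,0,0,0.18,1],[6,15,2.8,0,0,0.3,1],[8,20,2.8,0,0,0.416,1],[8.8,22.6,2.8,0,0,0.416,1],[8.8,22.6,2.8,0,0,0.416,1],[8.8,22.6,2.8,0,0,0.416,1]]'
python3 - <<'E'
from plan import *
from fit import case2w
m=viewer.camera_model("wrist");im=viewer.get_image("wrist")
cv2.imwrite("pics/w2.png",cv2.resize(im[:,:,::-1],(800,600),interpolation=cv2.INTER_CUBIC))
np.save("w2.npy",m,allow_pickle=True)
p=np.load("case.npy")
for c in((-.09,.125,.064),(-.09,-.125,.064),(.09,.125,.064),(-.085,0,.035),(.085,0,.035)): print(c,proj("wrist",case2w(p,c),m)/.64)
E
python3 place.py .5175 .193 | sed -n 2,8p
```

```text
time: 4.6
position: [0.5296, 0.0069, 0.1871]
tool_rot: [[-0.066, 0.997, -0.034], [0.898, 0.075, 0.433], [0.435, -0.002, -0.901]]
ft_force: [-0.1, 0.5, -1.5]
opening: 0.0092
grip_force: 58.7
(-0.09, 0.125, 0.064) [[280.17548959 220.20015211]]
(-0.09, -0.125, 0.064) [[731.15541311 219.77628176]]
(0.09, 0.125, 0.064) [[291.49120569 -58.22247259]]
(-0.085, 0, 0.035) [[495.25172399 228.10023001]]
(0.085, 0, 0.035) [[486.25367058 -15.22421368]]
-0.1 0.13 d cm [-0.35  7.09 -3.69] rv [ 0.001 -0.001  0.002] |rv| 0.0 t 4.65 q [ 0.58  1.79 -0.24  1.02  0.27]
-0.06 0.11 d cm [-0.65 11.07 -5.69] rv [ 0.001 -0.001  0.002] |rv| 0.0 t 4.65 q [ 0.58  1.79 -0.24  1.02  0.27]
-0.03 0.08 d cm [-0.87 14.07 -8.69] rv [ 0.001 -0.001  0.002] |rv| 0.0 t 4.65 q [ 0.58  1.79 -0.24  1.02  0.27]
-0.015 0.055 d cm [ -0.99  15.56 -11.19] rv [ 0.001 -0.001  0.002] |rv| 0.0 t 4.65 q [ 0.58  1.79 -0.24  1.02  0.27]
-0.01 0.03 d cm [ -1.02  16.06 -13.69] rv [ 0.001 -0.001  0.002] |rv| 0.0 t 4.65 q [ 0.58  1.79 -0.24  1.02  0.27]
-0.01 0.01 d cm [ -1.02  16.06 -15.69] rv [ 0.001 -0.001  0.002] |rv| 0.0 t 4.65 q [ 0.58  1.79 -0.24  1.02  0.27]
-0.01 0.005 d cm [ -1.02  16.06 -16.19] rv [ 0.001 -0.001  0.002] |rv| 0.0 t 4.65 q [ 0.58  1.79 -0.24  1.02  0.27]
```

View pics/w2.png

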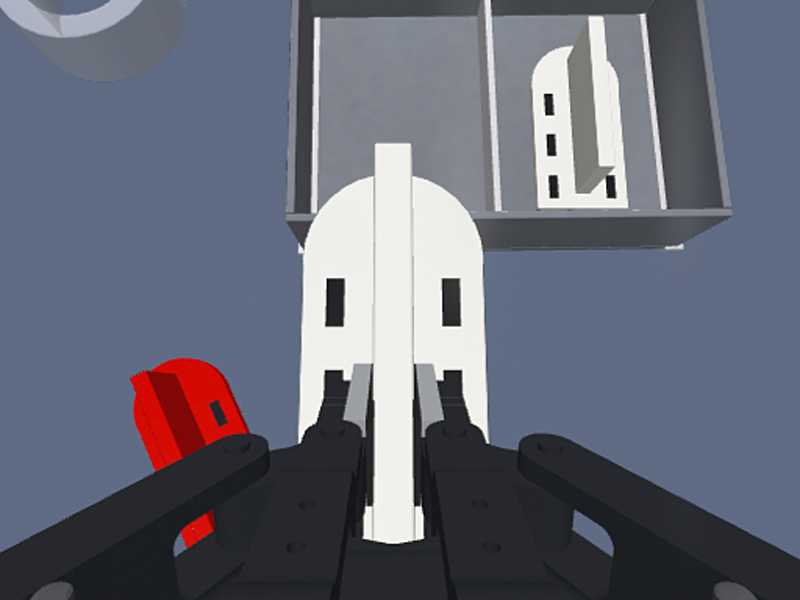

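The front rim corners appear at (287,213) and (731,212), against predictions of (280,220) and (731,220). The case is about 4.5 mm further towards +y, so I'll update the estimate and insert.

```bash
python3 -c "
import numpy as np;p=np.load('case.npy');p[:2]+=[.001,.0045];np.save('case.npy',p)"
python3 -m creep '[[-0.1,4,-1.8,0,0,0,1],[-0.2,7.5,-3.7,0,0,0,1],[-0.5,11.5,-5.7,0,0,0,1],[-0.8,14.5,-8.7,0,0,0,1],[-0.8,14.5,-8.7,0,0,0,1],[-0.8,14.5,-8.7,0,0,0,1]]'
python3 place.py .5185 .1975 | sed -n 5,8p
```

```text
time: 5.4
position: [0.5227, 0.1512, 0.1012]
tool_rot: [[-0.066, 0.997, -0.032], [0.898, 0.073, 0.433], [0.434, 0.0, -0.901]]
ft_force: [1.1, -1.0, -1.6]
opening: 0.0091
grip_force: 58.7
-0.015 0.055 d cm [-0.19  1.54 -2.57] rv [0.001 0.    0.002] |rv| 0.0 t 5.4 q [ 0.33  1.93 -0.24  0.69  0.09]
-0.01 0.03 d cm [-0.23  2.04 -5.07] rv [0.001 0.    0.002] |rv| 0.0 t 5.4 q [ 0.33  1.93 -0.24  0.69  0.09]
-0.01 0.01 d cm [-0.23  2.04 -7.07] rv [0.001 0.    0.002] |rv| 0.0 t 5.4 q [ 0.33  1.93 -0.24  0.69  0.09]
-0.01 0.005 d cm [-0.23  2.04 -7.57] rv [0.001 0.    0.002] |rv| 0.0 t 5.4 q [ 0.33  1.93 -0.24  0.69  0.09]
```

```bash
python3 -m creep '[[-0.2,1.5,-2.6,0,0,0,1],[-0.2,2,-5,0,0,0,1],[-0.2,2,-6.5,0,0,0,1],[-0.2,2,-7,0,0,0,1],[-0.2,2,-7.2,0,0,0,1],[-0.2,2,-7.2,0,0,0,1],[-0.2,2,-7.2,0,0,0,1]]'
python3 -m creep '[[0,0,-0.15,0,0,0,1],[0,0,-0.3,0,0,0,1],[0,0,-0.3,0,0,0,1]]'
python3 place.py .5185 .1975 | tail -1
```

```text
time: 6.28
position: [0.5206, 0.1727, 0.0299]
tool_rot: [[-0.068, 0.997, -0.032], [0.898, 0.075, 0.434], [0.435, 0.001, -0.901]]
ft_force: [-0.4, 0.1, -1.2]
opening: 0.0096
grip_force: 58.9
time: 6.65
position: [0.5201, 0.1728, 0.0262]
tool_rot: [[-0.068, 0.997, -0.033], [0.898, 0.075, 0.434], [0.435, 0.0, -0.901]]
ft_force: [-0.2, 0.8, -1.3]
opening: 0.0091
grip_force: 58.9
-0.01 0.005 d cm [ 0.03 -0.12 -0.07] rv [ 0.  0. -0.] |rv| 0.0 t 6.65 q [ 0.27  1.98 -0.22  0.52  0.09]
```

Floor contact is not felt yet, so I'll lower a little more, watching the force.

```bash
python3 -m creep '[[0,0,-0.1,0,0,0,1],[0,0,-0.1,0,0,0,1],[0,0,-0.1,0,0,0,1]]' | grep -E "position|ft"
python3 -m creep '[[0,0,-0.1,0,0,0,1],[0,0,-0.1,0,0,0,1],[0,0,-0.1,0,0,0,1]]'| grep -E "position|ft"
```

```text
position: [0.5203, 0.1728, 0.0256]
ft_force: [-2.2, -1.8, 6.4]
position: [0.5203, 0.1728, 0.0256]
ft_force: [-6.0, -7.6, 20.9]
```

```bash
python3 -m creep '[[0,0,0.1,0,0,0,1],[0,0,0.1,0,0,0,0.7],[0,0,0.1,0,0,0,0.4],[0,0,0.1,0,0,0,0.3],[0,0,0.1,0,0,0,0.3],[0,0,0.1,0,0,0,0.3]]'
python3 -m creep '[[0,0,0,0,0,0,0.3],[0.1,-0.9,1.8,0,0,0,0.3],[0.2,-2.2,4.5,0,0,0,0.3],[0.4,-4.4,9,0,0,0,0.3],[0.7,-10,11,0,0,0,0.3],[0.7,-16,12,0,0,0,0.3],[0.7,-18,12,0,0,0,0.3],[0.7,-18,12,0,0,0,0.3],[0.7,-18,12,0,0,0,0.3]]'
python3 - <<'E'
from plan import *
a=viewer.get_image("wrist");b=viewer.get_image("scene")[105:255,255:375];t=viewer.get_image("top")[90:220,135:235]
f=lambda i,w,h:cv2.resize(i[:,:,::-1],(w,h),interpolation=cv2.INTER_CUBIC)
cv2.imwrite("pics/w3.png",np.hstack([f(a,400,300),f(b,400,500)[:300]*1]) if 0 else np.vstack([np.hstack([f(a,400,300),f(t,400,300)]),np.hstack([f(b,400,300),f(b,400,300)*0])]))
E
```

```text
time: 8.15
position: [0.5202, 0.1728, 0.0253]
tool_rot: [[-0.068, 0.997, -0.033], [0.898, 0.075, 0.434], [0.435, 0.0, -0.901]]
ft_force: [-0.6, 0.6, -0.4]
opening: 0.03
grip_force: 0.0
time: 9.28
position: [0.5267, -0.0051, 0.1453]
tool_rot: [[-0.07, 0.997, -0.034], [0.897, 0.077, 0.435], [0.436, -0.0, -0.9]]
ft_force: [0.9, 0.6, -0.2]
opening: 0.0299
grip_force: 0.0
```

View pics/w3.png

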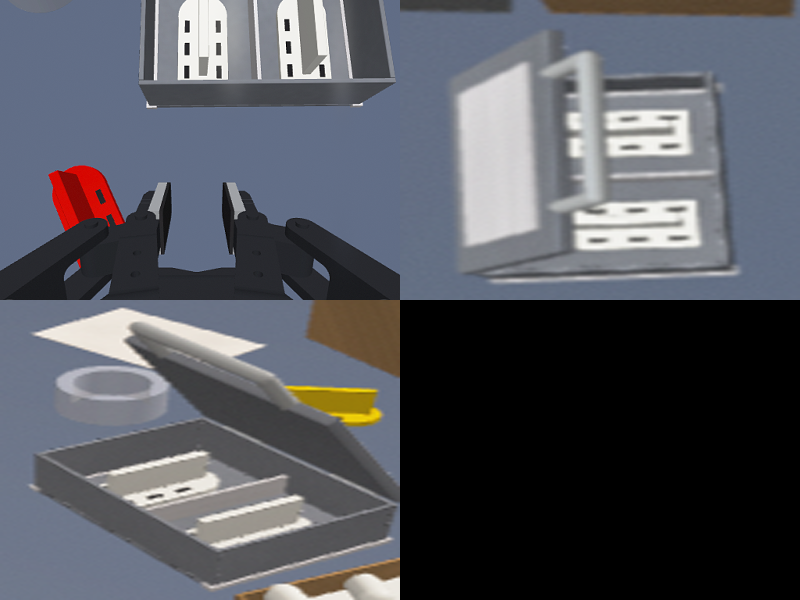

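The bracket lies flat and centred in the near compartment, parallel to its twin, and the lid is still up. Next I'll bring the gripper in front of the bar, turned 90°.

```bash
cat > bar.py <<'E'
from plan import *
from fit import case2w,lid
import sys
def barpose(th,L,back=0,up=0,p=None):
    p=np.load("case.npy") if p is None else p; a=p[2]
    ex=np.array([np.cos(a),np.sin(a),0]);ez=np.array([0,0,1.])
    z=np.sin(L)*ex-np.cos(L)*ez; c=np.cos(L)*ex+np.sin(L)*ez
    y=-c; R=np.c_[np.cross(y,z),y,z]
    b=case2w(p,lid((-.236,0,.007),th))[0]
    return b+(.019-back)*z+up*c,R
E
python3 - <<'E'
from bar import *
p=np.load("case.npy");print(p)
q,R=barpose(p[3],.6,.13);delta(q,R);print(q)
E
```

```text
[0.57975917 0.20202019 1.64604503 1.01803458]
d cm [ 5.97 11.69 21.48] rv [ 0.057  0.795 -1.363] |rv| 1.58 t 9.43 q [ 0.6   1.83 -0.21  0.94  0.3 ]
[0.58657231 0.11164951 0.36014188]
```

```bash
python3 -m creep '[[0,-4,4,0.006,0.08,-0.14,-1],[0.5,-6,9,0.011,0.16,-0.27,-1],[1,-6,14,0.017,0.24,-0.41,-1],[2,-4,19,0.023,0.32,-0.55,-1],[3,0,21.5,0.03,0.4,-0.7,-1],[4,4,21.5,0.035,0.48,-0.83,-1],[5,8,21.5,0.04,0.56,-0.97,-1],[6,11.7,21.5,0.046,0.64,-1.1,-1],[6,11.7,21.5,0.052,0.72,-1.24,-1],[6,11.7,21.5,0.057,0.795,-1.363,-1],[6,11.7,21.5,0.057,0.795,-1.363,-1],[6,11.7,21.5,0.057,0.795,-1.363,-1]]'
python3 - <<'E'
from bar import *
m=viewer.camera_model("wrist");im=viewer.get_image("wrist")
cv2.imwrite("pics/w4.png",cv2.resize(im[:,:,::-1],(800,600),interpolation=cv2.INTER_CUBIC))
np.save("w4.npy",m,allow_pickle=True)
p=np.load("case.npy")
print("bar",proj("wrist",case2w(p,lid([(-.236,-.075,.007),(-.236,0,.007),(-.236,.075,.007)],p[3])),m)/.64)
print("edge",proj("wrist",case2w(p,lid([(-.186,-.125,.014),(-.186,.125,.014)],p[3])),m)/.64)
q,R=barpose(p[3],.6,.0);delta(q,R)
E
```

```text
time: 10.92
position: [0.587, 0.1104, 0.3603]
tool_rot: [[0.997, 0.063, -0.044], [0.077, -0.824, 0.562], [-0.0, -0.563, -0.826]]
ft_force: [0.1, -1.5, 0.8]
opening: 0.0853
grip_force: 0.0
bar [[389.91514739 142.23175147]
 [389.95115029 299.6335134 ]
 [389.98206442 434.78756454]]
edge [[381.51272414  45.5078564 ]
 [383.22856825 464.3354874 ]]
d cm [ -0.6    7.45 -10.75] rv [ 0.002 -0.    -0.001] |rv| 0.0 t 10.97 q [ 0.27  1.49 -0.5   1.36 -1.37]
```

View pics/w4.png

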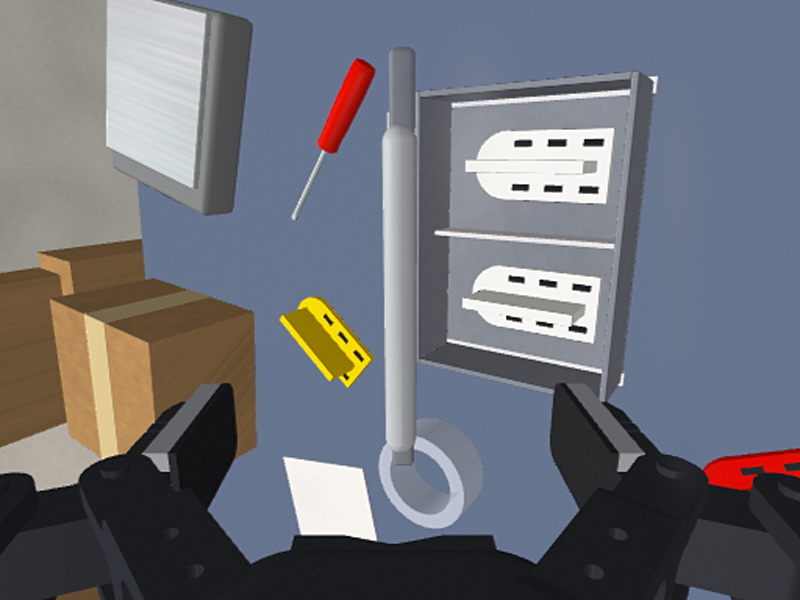

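The bar is seen at x≈399 against a predicted 390. It sits about 4.5 mm closer to shut, so θ≈1.0.

```bash
python3 - <<'E'
from bar import *
q,R=barpose(.999,.6,.0);delta(q,R)
E
```

```text
d cm [ -0.58   7.07 -10.98] rv [ 0.002 -0.    -0.001] |rv| 0.0 t 10.97 q [ 0.27  1.49 -0.5   1.36 -1.37]
```

```bash
python3 -m creep '[[-0.1,1.8,-2.8,0,0,0,-1],[-0.3,3.6,-5.5,0,0,0,-1],[-0.45,5.4,-8.3,0,0,0,-1],[-0.6,7.1,-11,0,0,0,-1],[-0.6,7.1,-11,0,0,0,-1],[-0.6,7.1,-11,0,0,0,-0.4],[-0.6,7.1,-11,0,0,0,0],[-0.6,7.1,-11,0,0,0,0.2],[-0.6,7.1,-11,0,0,0,0.35],[-0.6,7.1,-11,0,0,0,0.45],[-0.6,7.1,-11,0,0,0,0.45],[-0.6,7.1,-11,0,0,0,0.45]]'
python3 - <<'E'
from bar import *
for i,th in enumerate(np.linspace(.999,-.02,11)):
    q,R=barpose(th,.6+.3*min(1,(.999-th)/.999));print(round(th,3),end=" ");delta(q,R)
E
```

```text
time: 12.48
position: [0.5812, 0.1808, 0.2503]
tool_rot: [[0.997, 0.06, -0.043], [0.073, -0.824, 0.562], [-0.002, -0.563, -0.826]]
ft_force: [0.2, 0.5, -0.6]
opening: 0.0235
grip_force: 0.0
0.999 d cm [0.01 0.02 0.03] rv [ 0.002 -0.002  0.002] |rv| 0.0 t 12.47 q [ 0.18  1.68 -0.53  1.07 -1.34]
0.897 d cm [ 0.16 -1.92 -1.28] rv [0.032 0.001 0.002] |rv| 0.03 t 12.47 q [ 0.18  1.68 -0.53  1.07 -1.34]
0.795 d cm [ 0.3  -3.72 -2.79] rv [0.063 0.003 0.002] |rv| 0.06 t 12.47 q [ 0.18  1.68 -0.53  1.07 -1.34]
0.693 d cm [ 0.42 -5.35 -4.47] rv [0.093 0.005 0.002] |rv| 0.09 t 12.47 q [ 0.18  1.68 -0.53  1.07 -1.34]
0.591 d cm [ 0.53 -6.8  -6.32] rv [0.124 0.007 0.002] |rv| 0.12 t 12.47 q [ 0.18  1.68 -0.53  1.07 -1.34]
0.49 d cm [ 0.62 -8.05 -8.3 ] rv [0.154 0.01  0.002] |rv| 0.15 t 12.47 q [ 0.18  1.68 -0.53  1.07 -1.34]
0.388 d cm [  0.7   -9.09 -10.41] rv [0.185 0.012 0.002] |rv| 0.19 t 12.47 q [ 0.18  1.68 -0.53  1.07 -1.34]
0.286 d cm [  0.76  -9.91 -12.61] rv [0.215 0.014 0.002] |rv| 0.22 t 12.47 q [ 0.18  1.68 -0.53  1.07 -1.34]
0.184 d cm [  0.81 -10.49 -14.89] rv [0.246 0.016 0.002] |rv| 0.25 t 12.47 q [ 0.18  1.68 -0.53  1.07 -1.34]
0.082 d cm [  0.83 -10.85 -17.22] rv [0.276 0.019 0.002] |rv| 0.28 t 12.47 q [ 0.18  1.68 -0.53  1.07 -1.34]
-0.02 d cm [  0.84 -10.96 -19.58] rv [0.301 0.021 0.002] |rv| 0.3 t 12.47 q [ 0.18  1.68 -0.53  1.07 -1.34]
```

```bash
python3 -m creep '[[0.05,-0.65,-0.4,0.01,0,0,0.45],[0.1,-1.3,-0.85,0.02,0,0,0.45],[0.16,-1.92,-1.28,0.03,0,0,0.45],[0.2,-2.5,-1.75,0.04,0,0,0.45],[0.25,-3.1,-2.25,0.05,0,0,0.45],[0.3,-3.72,-2.79,0.06,0,0,0.45],[0.34,-4.3,-3.3,0.07,0,0,0.45],[0.38,-4.8,-3.85,0.08,0,0,0.45],[0.42,-5.35,-4.47,0.09,0,0,0.45],[0.42,-5.35,-4.47,0.09,0,0,0.45]]'
python3 - <<'E'
from bar import *
im=viewer.get_image("top")[90:220,135:235];b=viewer.get_image("scene")[95:255,245:375]
cv2.imwrite("pics/t5.png",np.hstack([cv2.resize(i[:,:,::-1],(400,500),interpolation=cv2.INTER_CUBIC) for i in(im,b)]))
E
```

```text
time: 13.72
position: [0.5853, 0.1263, 0.2047]
tool_rot: [[0.997, 0.058, -0.043], [0.072, -0.77, 0.634], [0.003, -0.635, -0.772]]
ft_force: [1.8, -0.1, -0.1]
opening: 0.0239
grip_force: 0.0
```

View pics/t5.png

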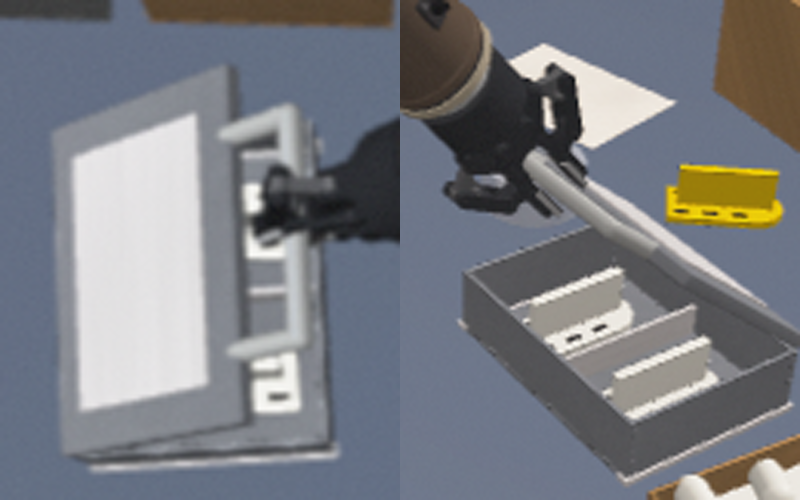

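The bar is straddled between the fingers and the lid is following at about 0.69 rad, so I'll continue along the arc.

```bash
python3 -m creep '[[0.04,-0.5,-0.6,0.01,0,0,0.45],[0.08,-1,-1.2,0.02,0,0,0.45],[0.11,-1.45,-1.85,0.03,0,0,0.45],[0.14,-1.9,-2.5,0.04,0,0,0.45],[0.17,-2.3,-3.15,0.05,0,0,0.45],[0.2,-2.7,-3.83,0.06,0,0,0.45],[0.23,-3.07,-4.5,0.07,0,0,0.45],[0.26,-3.42,-5.2,0.08,0,0,0.45],[0.28,-3.74,-5.94,0.09,0,0,0.45],[0.28,-3.74,-5.94,0.09,0,0,0.45]]'
```

```text
time: 15.08
position: [0.5879, 0.0888, 0.1448]
tool_rot: [[0.997, 0.058, -0.043], [0.071, -0.71, 0.7], [0.01, -0.701, -0.713]]
ft_force: [-0.6, -1.9, -5.7]
opening: 0.0232
grip_force: 2.8
```

```bash
python3 - <<'E'
from bar import *
for th in(.388,.286,.184,.1,.05,0,-.02):
    q,R=barpose(th,.6+.3*min(1,(.999-th)/.999));print(round(th,3),end=" ");delta(q,R)
E
```

```text
0.388 d cm [0.03 0.12 0.15] rv [0.005 0.01  0.004] |rv| 0.01 t 15.07 q [ 0.43  1.73 -0.64  1.04 -0.97]
0.286 d cm [ 0.09 -0.7  -2.05] rv [0.036 0.012 0.004] |rv| 0.04 t 15.07 q [ 0.43  1.73 -0.64  1.04 -0.97]
0.184 d cm [ 0.13 -1.29 -4.34] rv [0.066 0.015 0.004] |rv| 0.07 t 15.07 q [ 0.43  1.73 -0.64  1.04 -0.97]
0.1 d cm [ 0.16 -1.6  -6.25] rv [0.092 0.017 0.004] |rv| 0.09 t 15.07 q [ 0.43  1.73 -0.64  1.04 -0.97]
0.05 d cm [ 0.16 -1.7  -7.4 ] rv [0.107 0.018 0.004] |rv| 0.11 t 15.07 q [ 0.43  1.73 -0.64  1.04 -0.97]
0 d cm [ 0.17 -1.75 -8.56] rv [0.122 0.019 0.004] |rv| 0.12 t 15.07 q [ 0.43  1.73 -0.64  1.04 -0.97]
-0.02 d cm [ 0.17 -1.76 -9.03] rv [0.122 0.019 0.004] |rv| 0.12 t 15.07 q [ 0.43  1.73 -0.64  1.04 -0.97]
```

```bash
python3 -m creep '[[0,-0.3,-0.7,0.01,0,0,0.45],[0,-0.57,-1.45,0.02,0,0,0.45],[0.05,-0.82,-2.2,0.03,0,0,0.45],[0.05,-1.03,-2.95,0.04,0,0,0.45],[0.1,-1.23,-3.7,0.05,0,0,0.45],[0.1,-1.41,-4.5,0.06,0,0,0.45],[0.1,-1.52,-5.15,0.07,0,0,0.45],[0.1,-1.62,-5.75,0.08,0,0,0.45],[0.1,-1.72,-6.4,0.09,0,0,0.45],[0.1,-1.78,-6.95,0.095,0,0,0.45],[0.1,-1.82,-7.5,0.1,0,0,0.45],[0.1,-1.82,-7.5,0.1,0,0,0.45]]'
python3 -m creep '[[0,-0.02,-0.3,0,0,0,0.45],[0,-0.04,-0.6,0,0,0,0.45],[0,-0.05,-0.9,0,0,0,0.45],[0,-0.05,-0.9,0,0,0,0.45],[0,-0.05,-0.9,0,0,0,0.45]]'
```

```text
time: 16.58
position: [0.5889, 0.0713, 0.0703]
tool_rot: [[0.997, 0.059, -0.043], [0.071, -0.637, 0.768], [0.018, -0.769, -0.639]]
ft_force: [-1.2, -0.4, -7.3]
opening: 0.0236
grip_force: 2.6
time: 17.2
position: [0.5892, 0.0711, 0.062]
tool_rot: [[0.997, 0.059, -0.043], [0.071, -0.636, 0.768], [0.018, -0.769, -0.639]]
ft_force: [0.3, -0.0, -5.0]
opening: 0.0234
grip_force: 1.7
```

```bash
python3 -m creep '[[0,0,-0.15,0,0,0,0.45],[0,0,-0.3,0,0,0,0.45],[0,0,-0.45,0,0,0,0.45],[0,0,-0.6,0,0,0,0.45],[0,0,-0.6,0,0,0,0.45]]' | grep -E "posi|ft|grip"
python3 -m creep '[[0,0,-0.15,0,0,0,0.45],[0,0,-0.3,0,0,0,0.45],[0,0,-0.3,0,0,0,0.45]]'| grep -E "posi|ft|grip"
```

```text
position: [0.5892, 0.0713, 0.0562]
ft_force: [0.0, -1.5, -0.1]
grip_force: 0.0
position: [0.5892, 0.0712, 0.0531]
ft_force: [-0.3, -0.2, -0.5]
grip_force: 0.0
```

```bash
python3 -m creep '[[0,0,-0.15,0,0,0,0.45],[0,0,-0.3,0,0,0,0.45],[0,0,-0.3,0,0,0,0.45]]' | grep -E "posi|ft|grip"
python3 -m creep '[[0,0,-0.1,0,0,0,0.45],[0,0,-0.2,0,0,0,0.45],[0,0,-0.2,0,0,0,0.45]]'| grep -E "posi|ft|grip"
```

```text
position: [0.5893, 0.0717, 0.0507]
ft_force: [0.6, 0.0, 3.9]
grip_force: 1.9
position: [0.5895, 0.0725, 0.05]
ft_force: [-1.3, 0.5, 10.9]
grip_force: 4.6
```

```bash
python3 -m creep '[[0,0,0.3,0,0,0,0.45],[0,0,0.5,0,0,0,0.2],[0,0,0.5,0,0,0,0],[0,0,0.5,0,0,0,0],[0,0,0.5,0,0,0,0],[0.1,-1.5,1.75,0,0,0,0],[0.2,-3.8,3.7,0,0,0,0],[0.4,-7.7,6.9,0,0,0,0],[0.6,-11,10,0,0,0,0],[0.6,-11,14,0,0,0,0],[0.6,-11,14,0,0,0,0],[0.6,-11,14,0,0,0,0]]'
python3 - <<'E'
from bar import *
im=viewer.get_image("top")[40:296,100:440];b=viewer.get_image("scene")[100:300,80:420]
cv2.imwrite("pics/t6.png",np.vstack([cv2.resize(i[:,:,::-1],(480,300),interpolation=cv2.INTER_CUBIC) for i in(im,b)]))
E
```

```text
time: 20.45
position: [0.5949, -0.0386, 0.1878]
tool_rot: [[0.997, 0.06, -0.043], [0.071, -0.636, 0.768], [0.018, -0.769, -0.639]]
ft_force: [-0.2, -0.4, -0.3]
opening: 0.0426
grip_force: 0.0
```

View pics/t6.png

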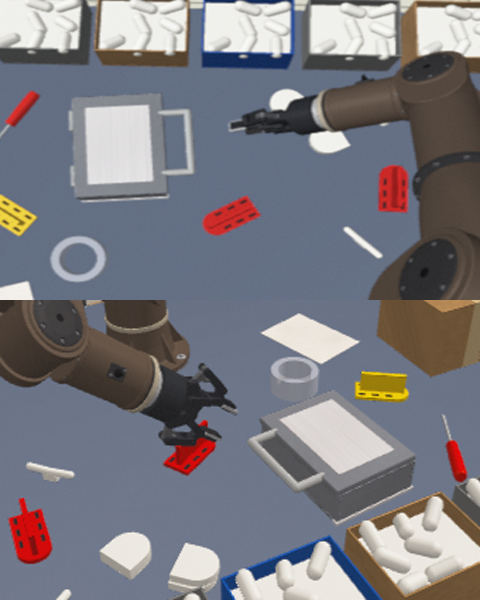

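The lid is shut flat, the gripper is clear, and the other items are where they were.

```bash
python3 -c "
from bench import env
print(env.sign_off())"
```

```text
the job is handed in; nothing more can be done
None
```

I set the bracket down flat in the empty compartment, rib up and lengthwise like its twin, eased the lid fully shut without a slam and let go, then handed the job in; no verdict came back.

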